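# Close a twin-screw filter cassette holder squarely

### The arm

A 7-joint arm with a two-finger parallel gripper is mounted at the origin on the work surface. World frame = base frame: x ahead of the robot, y to its left, z up, the work surface at z = 0. Lengths are in m, angles in rad, forces in N, time in s.
With the tool pointing down it reaches from about 0.4 to 0.75 m from the base axis. Payload 19.5 kg.
Tool frame: the origin (TCP) lies on the centre line of the jaws, within the pads' length; the fingertips stand 14 mm ahead of it and the grasp point (between the pads) lies 5 mm behind it; z points along the fingers, y is the direction in which the jaws open and shut (so a half turn about z gives the same grasp; the last joint's range is limited). The gripper opens to 85 mm and grips with 20 to 120 N. Pads are 22 mm wide; open, the fingers measure 114 mm over their backs; the gripper's body (76 mm by 85 mm) begins 54 mm behind the grasp point. The pads swing forward as they close: fully open they stand 13 mm farther back than shut.
Start: joints at [1.186, 0.707, -0.028, 1.485, 0.022, 0.951, -0.075], TCP at [0.193, -0.542, 0.245] pointing down, gripper open.
Joint ranges: [-2.71, 2.71], [-0.32, 2.16], [-1.57, 1.52], [0, 2.45], [-1.46, 4.6], [0, 2.02], [-2.83, 2.83]. Speed limits (rad/s): [1.89, 1.89, 2.57, 2.57, 3.01, 3.01, 3.01].

### API

Orientations are given as a rotation vector (axis times angle).
In Python, from workcell import robot gives the robot as it stands.
- The arm moves only by the tool send_rows, never from a script. Its argument "plan" is a list of rows, each a list of 3 entries, a list of its own where there are three numbers: the opening in per cent of the stroke, from 0 (shut) to 100 (fully open), then the shift along the tool's x, y, z in m, then the turn about the tool's z in rad. In form: [[claw, [x, y, z], spin], ...]. A call has 1 to 10 rows; each row is the pose to reach, as a shift and turn from the pose commanded when the call began, along the tool's axes at that moment; what a row does not reach only later rows make up. A row lasts 1/8 s, in which the tool goes at most 62.5 mm and 10.7 degrees, less where a joint would pass 70% of its speed; a pose out of reach is approached as far as the arm can. A call with a gripper value outside its range is refused whole. The fingers move at their own pace and stop on an object; the grip force is fixed at half the most. Time passes only in rows, so rows that repeat a pose let the fingers close. It gives the time, the measured TCP pose, the force and the opening at its end, in the units of the state.
- robot.state(): the state, without advancing time (a new reading comes with each control period).
- robot.grab_frame(name): name is "scene" or "top" or "wrist"; returns a dict with "frame" (480x640x3 uint8, red, green, blue), "intrinsics" (3x3 intrinsics, pixels), "R" (3x3) and "t" (3): a world point X has camera coordinates R X + t. Camera axes: x right, y down, z forward; pixel columns grow to the right and rows downward; lengths in m; the calibration is good to about 2 mm. The wrist camera is an equidistant fisheye: a pixel r from the principal point sees the ray r / f radians off the axis. A picture is of the moment at which its call begins. There is no depth.
- robot.close_job(): hands the job in, once; it reports no verdict.
The state is a dict: "t": time; "joints": joint angles; "joint_vel": joint speeds; "effort": joint torques, N m; "tcp_pos": TCP position; "orientation": TCP orientation; "contact_force": force on the tool from outside, world axes, zero at the start; "ft_torque": the same for the moment, N m; "opening": finger opening in m.
Only numpy, scipy, OpenCV 4.12 (cv2) and the standard library are available. Lean on these libraries where they do the work, as an engineer would, in place of code of your own. Each camera call takes 0.05 s, during which the arm holds its last target.

### The job

Close the flat filter cassette holder on the bench, the one with two bar-shaped wing knobs: turn both knobs clockwise until each is fully home and the metal clamp plate lies down on the cassettes. Work the two knobs alternately in small steps so that the plate stays square: neither knob may ever get more than a sixth of a turn ahead of the other.

Things in the scene. Friction and masses are not known exactly. Their poses are not given: they have to be found in the camera images.
- knob_left (a joint): Left wing knob of the holder (at its +y end, robot's left; knobs 200 mm apart): steel bar 56 x 14 mm, 38 mm tall, on a 48 mm black disc on a vertical screw. Value in rad: 0 = plate fully up, 1.70 = firm stop, plate down. It grows turning CLOCKWISE seen from above; starts at 0 to 0.25; stays where left (friction about 0.1 N m). The knob only turns: it does not rise or sink.
- knob_left_grip (a point): Grip point of the left knob: on its vertical axis, 136 mm above the bench, 16 mm below the top of the bar and 22 mm above the disc under the bar. Its x axis runs along the bar (grip across it, along its y axis), its z axis points up; it turns with the knob.
- knob_right (a joint): Right wing knob of the holder (at its -y end, robot's right; knobs 200 mm apart): steel bar 56 x 14 mm, 38 mm tall, on a 48 mm black disc on a vertical screw. Value in rad: 0 = plate fully up, 1.70 = firm stop, plate down. It grows turning CLOCKWISE seen from above; starts at 0 to 0.25; stays where left (friction about 0.1 N m). The knob only turns: it does not rise or sink.
- knob_right_grip (a point): Grip point of the right knob: on its vertical axis, 136 mm above the bench, 16 mm below the top of the bar and 22 mm above the disc under the bar. Its x axis runs along the bar (grip across it, along its y axis), its z axis points up; it turns with the knob.
- clamp_plate: Bare aluminium clamp plate, 100 x 250 x 12 mm, carried by nuts on both screws below the knobs; origin: centre of its underside; y axis from right knob to left, z up. Each knob lowers its own end 8 mm per rad; a sixth of a turn of difference tilts it 2.4 degrees. Underside 72 mm above the bench when up, 58.5 mm when down. Holder base 130 x 300 mm, fixed; loose things near it stand lower than 95 mm.

How it is judged:
By the outcome, as a careful person would: the job done as asked, in the order asked, and still so for the second after the job is handed in, with the robot touching nothing.
It also fails if it takes over 61 s, if anything falls off the work surface, if the arm or the gripper's body presses on something with over 40 N, if the wrist force passes 120 N, or if a joint passes its speed limit or range.

## Working session

There is one attempt and no reset: what is moved stays moved. The work goes in short steps, Python scripts to look and compute and a tool call to move; the robot and the scene stay as the last step left them, time stands still between calls to the robot, and variables do not carry over. Pictures are saved under pics/ and viewed, and the job is handed in when it is done.

Besides the shell and the picture viewer there is one more tool, called after "Call:" as name(argument=value, ...), one argument or row to a line, values as JSON. send_rows: Moves the arm, as the interface text tells. Its arguments: {"type":"object","properties":{"plan":{"type":"array","items":{"type":"array"}}},"required":["plan"]}

```bash
ls; mkdir -p pics
python3 - <<'E'
from workcell import robot
import cv2,numpy as np
print(robot.state())
for n in ["scene","top","wrist"]:
    f=robot.grab_frame(n)
    cv2.imwrite(f"pics/a_{n}.png",f["frame"][:,:,::-1])
    print(n,f["intrinsics"].tolist(),f["R"].tolist(),f["t"].tolist())
E
```

```text
pics
{'t': 0.0, 'joints': array([ 1.18630623,  0.70710157, -0.02759144,  1.48499121,  0.0219863 ,
        0.9509097 , -0.07549209]), 'joint_vel': array([ 0.002861  ,  0.00034554, -0.00081114,  0.00075669,  0.00076097,
        0.00144232, -0.00017892]), 'effort': array([-6.43839794e-04, -8.83215094e+01,  1.23443607e+00, -2.36172330e+01,
        1.67892489e-02,  6.45386724e-03,  3.01512296e-05]), 'tcp_pos': array([ 0.19317372, -0.54131491,  0.24483034]), 'orientation': array([-3.09449886e+00, -5.35605983e-01,  3.60783681e-04]), 'contact_force': array([ 0.4597244 , -0.92625991,  0.05805104]), 'ft_torque': array([-0.01850092, -0.00467536,  0.00819213]), 'opening': 0.08529969897688473}
scene [[474.6425917012737, 0.0, 319.20199860716036], [0.0, 474.6425917012737, 236.60881171169947], [0.0, 0.0, 1.0]] [[-0.739355875592546, 0.6732231719008642, -0.011110807464789646], [0.412448106145773, 0.439797500944467, -0.7977873889074502], [-0.5322024511062923, -0.5944314249589615, -0.6028364886581714]] [0.41699360708655164, -0.1357243583723941, 1.065103561074995]
top [[434.94793394996026, 0.0, 313.88628381350793], [0.0, 434.94793394996026, 236.28066768088874], [0.0, 0.0, 1.0]] [[0.02150408155010278, -0.9997435816106292, -0.007095456647564542], [-0.9712984999819618, -0.01920956774520907, -0.23708693856860294], [0.23688984446251976, 0.011990143259909965, -0.9714625252963337]] [0.04447776428768668, 0.6128416007431426, 0.6619117976762933]
wrist [[371.64829954431775, 0.0, 324.5276255830643], [0.0, 371.64829954431775, 239.04722256941787], [0.0, 0.0, 1.0]] [[0.33603310516956314, -0.9418501284525728, -0.0002962498534570606], [-0.8956592934282106, -0.31965041074586004, 0.3092216761575482], [-0.29133517179664725, -0.10364338109053226, -0.9509899406567573]] [-0.5734598584160057, -0.03900842821174477, 0.3800155862952486]
```

View pics/a_top.png

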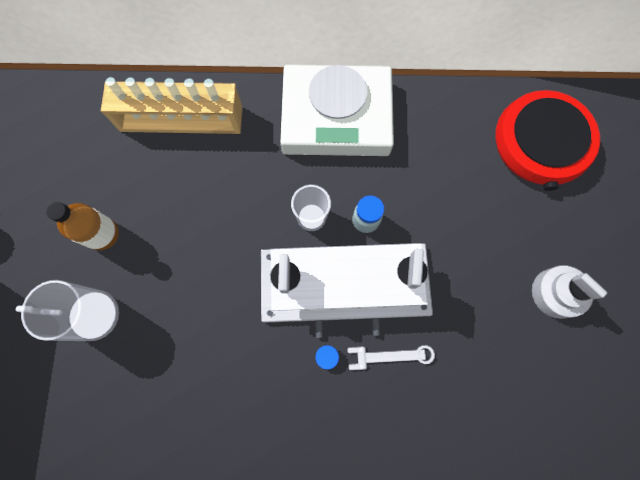

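View pics/a_scene.png

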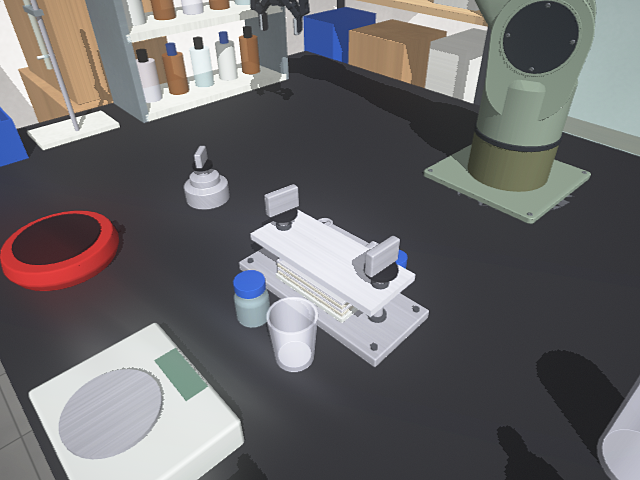

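The top view shows the holder at about (345,282), with bar knobs at (284,272) on the left and (417,267) on the right. A round single-knob object at (570,290) is not the target. The scene view shows the plate up and loose items around the holder.

Run:
```python
import cv2
a=cv2.imread("pics/a_top.png")[230:370,240:450]
b=cv2.imread("pics/a_scene.png")[170:370,230:440]
cv2.imwrite("pics/a_topz.png",cv2.resize(a,None,fx=3.8,fy=3.8,interpolation=cv2.INTER_CUBIC))
cv2.imwrite("pics/a_scz.png",cv2.resize(b,None,fx=2.9,fy=2.9,interpolation=cv2.INTER_CUBIC))
```

```text
(no output)
```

View pics/a_topz.png

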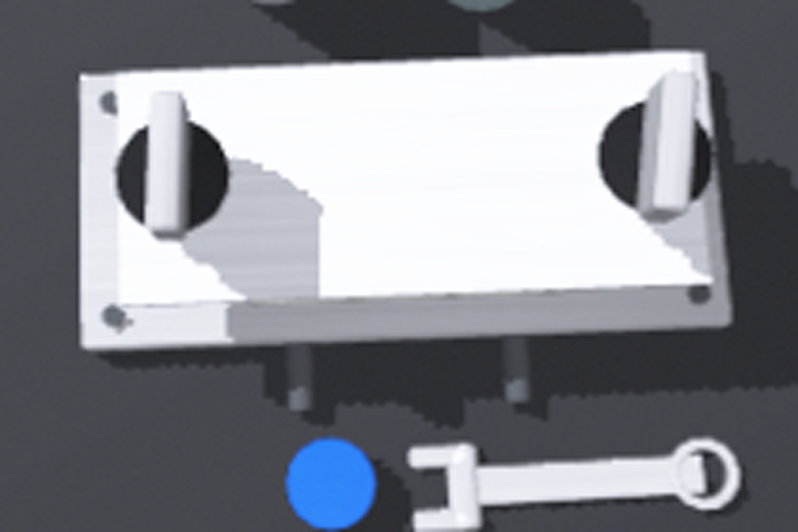

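View pics/a_wrist.png

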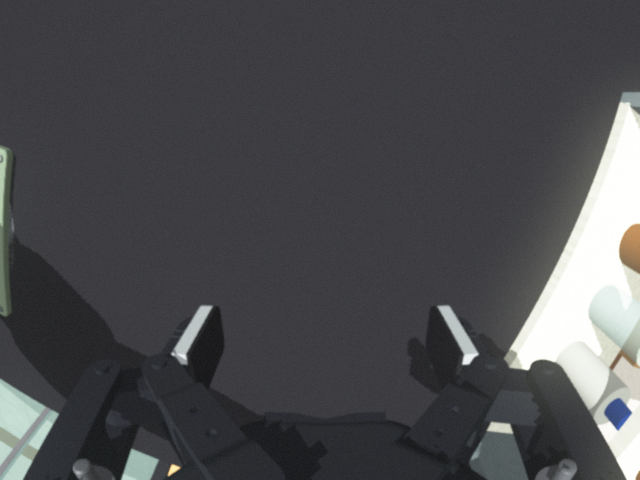

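```bash
cat > h.py <<'E'
import numpy as np,cv2
from workcell import robot
def ray(f,uv,z):
    K,R,t=np.array(f["intrinsics"]),np.array(f["R"]),np.array(f["t"])
    d=R.T@np.linalg.inv(K)@np.array([uv[0],uv[1],1.]); o=-R.T@t
    return o+d*(z-o[2])/d[2]
def proj(f,X):
    K,R,t=np.array(f["intrinsics"]),np.array(f["R"]),np.array(f["t"])
    p=K@(R@np.array(X)+t); return p[:2]/p[2]
E
python3 - <<'E'
from h import *
f=robot.grab_frame("top")
Z=lambda u,v:(240+(u+.5)/3.8-.5,230+(v+.5)/3.8-.5)
for n,d,c in [("L",(172,178),[(150,93),(185,93),(182,228),(148,225)]),("R",(656,157),[(667,73),(697,74),(688,208),(653,208)])]:
    print(n,"disc",ray(f,Z(*d),.114))
    P=np.array([ray(f,Z(*p),.152) for p in c]);print(P.round(4).tolist(),P.mean(0))
    e=(P[0]+P[1]-P[2]-P[3])/2;print("len",np.linalg.norm(e),"ang",np.degrees(np.arctan2(e[1],e[0])))
# black discs mask, gray, ellipse
g=cv2.cvtColor(f["frame"],cv2.COLOR_RGB2GRAY)
for x0,x1 in((268,302),(394,430)):
    sub=(g[255:296,x0:x1]<60).astype(np.uint8)
    n,l,s,c=cv2.connectedComponentsWithStats(sub); 
    for i in range(1,n):
        if s[i,4]>20: print(x0,s[i]+np.array([x0,255,0,0,0]))
P=[ray(f,Z(*p),.084) for p in [(118,77),(703,53),(713,287)]];print("plate",np.round(P,4).tolist())
P=[ray(f,Z(*p),.084) for p in [(118,305)]];print(P)
E
```

```text
L disc [0.53649279 0.10052099 0.114     ]
[[0.5643, 0.1075, 0.152], [0.5646, 0.0937, 0.152], [0.5116, 0.093, 0.152], [0.5125, 0.1062, 0.152]] [0.53826613 0.10008976 0.152     ]
len 0.052416234799283375 ang 1.1203405220401585
R disc [ 0.54926189 -0.09837057  0.114     ]
[[0.5764, -0.0955, 0.152], [0.5763, -0.1072, 0.152], [0.5234, -0.1018, 0.152], [0.5231, -0.0883, 0.152]] [ 0.54977605 -0.09821035  0.152     ]
len 0.053496889083468634 ang -6.781878104646422
268 [271 264   7  24 115]
268 [290 263  10  27 199]
394 [422 255   8  27  96]
394 [398 257  11  27 196]
plate [[0.5847, 0.128, 0.084], [0.6005, -0.1268, 0.084], [0.4993, -0.1271, 0.084]]
[array([0.48654228, 0.12361177, 0.084     ])]
```

View pics/a_scz.png

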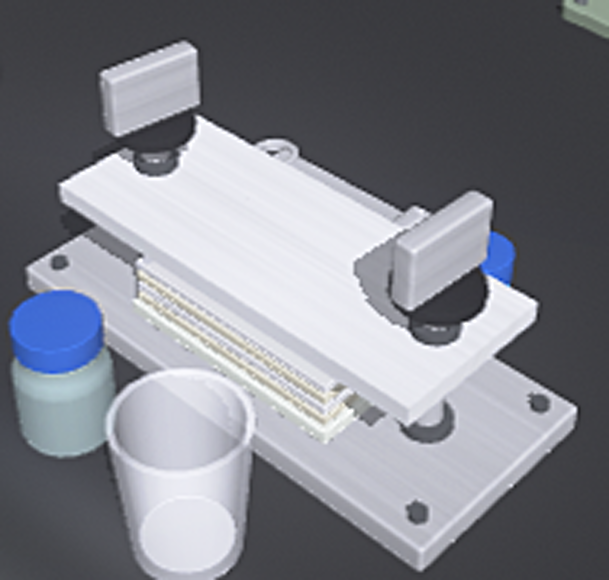

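The two knobs measure at L (0.5375, 0.1003) and R (0.5495, −0.0983). That puts them 199 mm apart, against 200 mm expected. The line between them has a yaw of 3.4°, so the bar angles of 1.1° and −6.8° give starting values of about 0.04 and 0.18 rad. Next I'll plan the moves.

```bash
cat >> h.py <<'E'
from scipy.spatial.transform import Rotation as Ro
L=np.array([.5375,.1003]);Rk=np.array([.5495,-.0983]);PH=3.4
def yaw(s=None):
    s=s or robot.state(); M=Ro.from_rotvec(s["orientation"]).as_matrix()
    return np.degrees(np.arctan2(M[1,0],M[0,0])),M
def to(xy,z,val):
    s=robot.state();y,M=yaw(s)
    tgt=180+PH-np.degrees(val)
    d=M.T@(np.array([*xy,z])-s["tcp_pos"])
    sp=(y-tgt+180)%360-180
    print("t",s["t"],"tcp",s["tcp_pos"].round(4),"yaw",round(y,2),"knobval",round(np.radians((180+PH-y+180)%360-180),3),"tilt",M[2,2].round(5),"| shift",d.round(4),"spin",round(np.radians(sp),3), "F",s["contact_force"].round(1),"T",s["ft_torque"].round(2),"op",s["opening"].round(4))
E
python3 -c "
from h import *
to(L,.19,.04)"
```

```text
Traceback (most recent call last):
  File "h.py", line 20, in to
    print("t",s["t"],"tcp",s["tcp_pos"].round(4),"yaw",round(y,2),"knobval",round(np.radians((180+PH-y+180)%360-180),3),"tilt",M[2,2].round(5),"| shift",d.round(4),"spin",round(np.radians(sp),3), "F",s["contact_force"].round(1),"T",s["ft_torque"].round(2),"op",s["opening"].round(4))
                                                                                                                                                                                                                                                                     ^^^^^^^^^^^^^^^^^^
AttributeError: 'float' object has no attribute 'round'
```

```bash
sed -i 's/s\["opening"\].round(4)/round(s["opening"],4)/' h.py
python3 -c "
from h import *
to(L,.19,.04)"
```

```text
t 0.2 tcp [ 0.1932 -0.5414  0.245 ] yaw 19.64 knobval 2.858 tilt -1.0 | shift [ 0.5399 -0.4886  0.0553] spin -2.818 F [ 0.3 -0.1  0.6] T [-0.01  0.03 -0.04] op 0.0854
```

Call:
send_rows(
  plan=[
    [60, [0.054, -0.049, 0], -0.18],
    [60, [0.095, -0.086, 0], -0.36],
    [60, [0.14, -0.127, 0], -0.54],
    [60, [0.186, -0.168, 0], -0.72],
    [60, [0.232, -0.21, 0], -0.9],
    [60, [0.278, -0.25, 0], -1.08],
    [60, [0.324, -0.292, 0], -1.26],
    [60, [0.365, -0.33, 0], -1.44],
    [60, [0.4, -0.365, 0], -1.62],
    [60, [0.44, -0.4, 0], -1.8],
  ],
)

```text
t: 1.45
tcp_pos: [0.4737, -0.0155, 0.2454]
orientation: [1.497, 2.762, -0.0]
contact_force: [0.6, -0.3, 0.2]
opening: 0.0514
```

```bash
python3 -c "
from h import *
to(L,.19,.04);print(robot.state()['joints'])"
```

```text
t 1.45 tcp [ 0.4737 -0.0155  0.2454] yaw 123.09 knobval 1.053 tilt -1.0 | shift [0.0622 0.1166 0.0554] spin -1.013 F [ 0.6 -0.3  0.2] T [-0.04 -0.04  0.04] op 0.0514
[ 0.24924227  0.59029265 -0.4874683   1.83033526  0.36803968  0.81136873
  0.15245451]
```

Call:
send_rows(
  plan=[
    [60, [0.012, 0.022, 0.005], -0.18],
    [60, [0.024, 0.045, 0.01], -0.36],
    [60, [0.036, 0.068, 0.02], -0.54],
    [60, [0.048, 0.09, 0.03], -0.72],
    [60, [0.06, 0.114, 0.04], -0.9],
    [60, [0.062, 0.1166, 0.055], -1.01],
    [60, [0.062, 0.1166, 0.055], -1.01],
    [60, [0.062, 0.1166, 0.055], -1.01],
  ],
)

```text
t: 2.45
tcp_pos: [0.5378, 0.098, 0.1908]
orientation: [-0.013, 3.141, -0.0]
contact_force: [-0.7, -0.2, 0.3]
opening: 0.051
```

Run:
```python
from h import *
to(L,.136,.04);print(robot.state()['joints'])
f=robot.grab_frame("wrist");cv2.imwrite("pics/b_wrist.png",f["frame"][:,:,::-1])
```

```text
t 2.45 tcp [0.5378 0.098  0.1908] yaw -179.53 knobval 0.051 tilt -1.0 | shift [0.0003 0.0023 0.0548] spin -0.011 F [-0.7 -0.2  0.3] T [-0.07 -0.02  0.03] op 0.051
[ 0.12086731  0.81281519 -0.71139861  1.65099323  0.63705734  0.92288779
  0.74501441]
```

View pics/b_wrist.png

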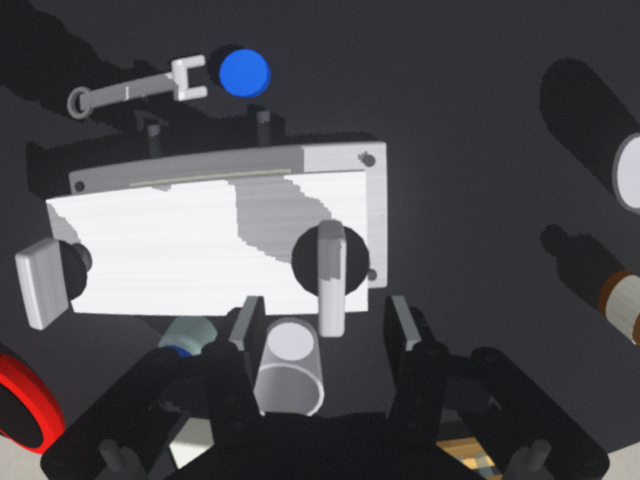

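The wrist view shows the left bar at about (332,278), between the pads at x≈247 and x≈400 and nearly parallel to them. I'll descend and grip.

Call:
send_rows(
  plan=[
    [60, [0, 0.002, 0.03], -0.01],
    [60, [0, 0.002, 0.055], -0.01],
    [60, [0, 0.002, 0.055], -0.01],
    [0, [0, 0.002, 0.055], -0.01],
    [0, [0, 0.002, 0.055], -0.01],
    [0, [0, 0.002, 0.055], -0.01],
    [0, [0, 0.002, 0.055], -0.01],
    [0, [0, 0.002, 0.055], -0.01],
  ],
)

```text
t: 3.5
tcp_pos: [0.5381, 0.1012, 0.1366]
orientation: [-0.034, 3.14, 0.002]
contact_force: [-1.7, 3.4, 9.4]
opening: 0.0128
```

Run:
```python
from h import *
to(L,.136,.45)
```

```text
t 3.5 tcp [0.5381 0.1012 0.1366] yaw -178.78 knobval 0.038 tilt -1.0 | shift [ 0.0006 -0.0009  0.0006] spin 0.412 F [-1.7  3.4  9.4] T [ 0.62  0.39 -0.02] op 0.0128
```

Call:
send_rows(
  plan=[
    [0, [0, 0, 0], 0.1],
    [0, [0, 0, 0], 0.22],
    [0, [0, 0, 0], 0.34],
    [0, [0, 0, 0], 0.42],
    [0, [0, 0, 0], 0.42],
  ],
)

```text
t: 4.12
tcp_pos: [0.5382, 0.1022, 0.1366]
orientation: [0.623, 3.077, 0.005]
contact_force: [-0.9, 8.5, 7.0]
opening: 0.0129
```

Run:
```python
from h import *
to(Rk,.136,.18)
f=robot.grab_frame("top");cv2.imwrite("pics/c_top.png",cv2.resize(f["frame"][210:370,230:450,::-1],None,fx=3.5,fy=3.5))
```

```text
t 4.125 tcp [0.5382 0.1022 0.1366] yaw 157.12 knobval 0.459 tilt -0.99999 | shift [-8.830e-02 -1.803e-01  1.000e-04] spin -0.279 F [-0.9  8.5  7. ] T [ 1.75  0.23 -0.07] op 0.0129
```

View pics/c_top.png

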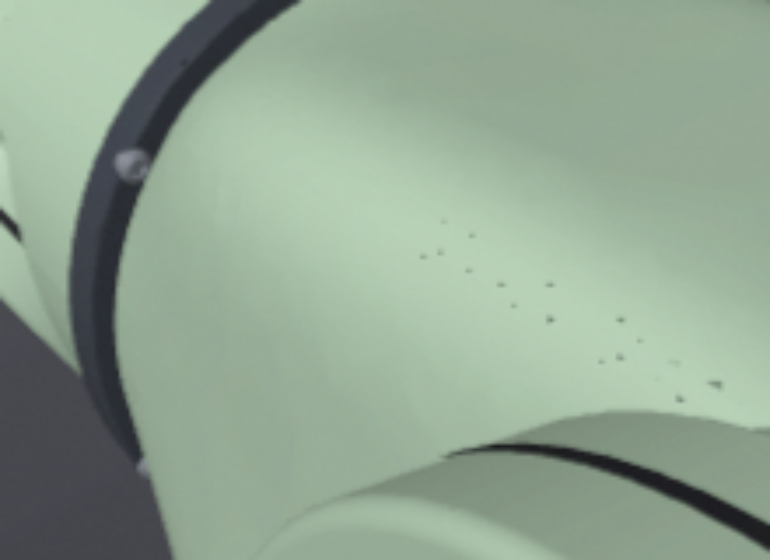

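Call:
send_rows(
  plan=[
    [60, [0, 0, 0], 0],
    [60, [0, 0, 0], 0],
    [60, [0, 0, -0.02], 0],
    [60, [0, 0, -0.055], 0],
    [60, [-0.022, -0.045, -0.055], -0.07],
    [60, [-0.045, -0.09, -0.055], -0.14],
    [60, [-0.067, -0.135, -0.055], -0.21],
    [60, [-0.088, -0.18, -0.055], -0.28],
    [60, [-0.088, -0.18, -0.055], -0.28],
    [60, [-0.088, -0.18, -0.055], -0.28],
  ],
)

```text
t: 5.42
tcp_pos: [0.5488, -0.0992, 0.1904]
orientation: [0.187, 3.136, 0.001]
contact_force: [0.1, -0.1, 0.2]
opening: 0.0513
```

Run:
```python
from h import *
to(Rk,.136,.18)
f=robot.grab_frame("wrist");cv2.imwrite("pics/d_wrist.png",f["frame"][:,:,::-1])
```

```text
t 5.425 tcp [ 0.5488 -0.0992  0.1904] yaw 173.17 knobval 0.179 tilt -1.0 | shift [-0.0006  0.0009  0.0544] spin 0.001 F [ 0.1 -0.1  0.2] T [ 0.03 -0.06 -0.01] op 0.0513
```

View pics/d_wrist.png

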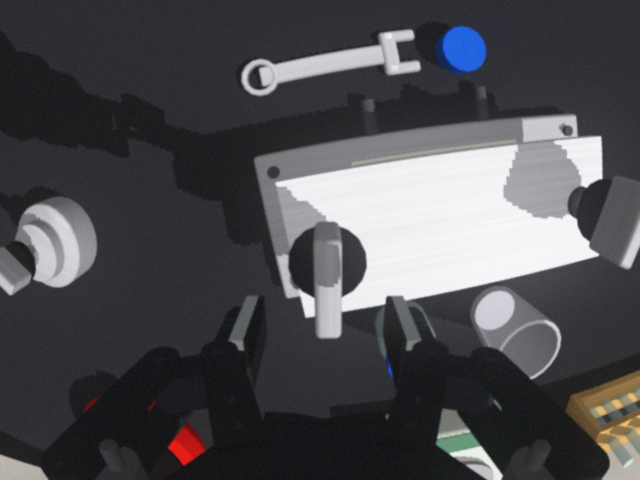

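The right bar is at (327,280), centred between the pads and parallel to them. The left knob, at (625,225), has turned clockwise. I'll descend and grip the right knob.

Call:
send_rows(
  plan=[
    [60, [0, 0.001, 0.03], 0],
    [60, [0, 0.001, 0.054], 0],
    [60, [0, 0.001, 0.054], 0],
    [0, [0, 0.001, 0.054], 0],
    [0, [0, 0.001, 0.054], 0],
    [0, [0, 0.001, 0.054], 0],
    [0, [0, 0.001, 0.054], 0],
    [0, [0, 0.001, 0.054], 0],
  ],
)

```text
t: 6.48
tcp_pos: [0.5494, -0.098, 0.1374]
orientation: [0.186, 3.135, 0.001]
contact_force: [-1.0, 3.3, 8.6]
opening: 0.0133
```

Run:
```python
from h import *
to(Rk,.136,.75)
```

```text
t 6.475 tcp [ 0.5494 -0.098   0.1374] yaw 173.21 knobval 0.178 tilt -1.0 | shift [-0.0001 -0.0002  0.0014] spin 0.572 F [-1.   3.3  8.6] T [ 0.71  0.38 -0.03] op 0.0133
```

Call:
send_rows(
  plan=[
    [0, [0, 0, 0], 0.12],
    [0, [0, 0, 0], 0.26],
    [0, [0, 0, 0], 0.4],
    [0, [0, 0, 0], 0.52],
    [0, [0, 0, 0], 0.57],
    [0, [0, 0, 0], 0.57],
  ],
)

```text
t: 7.22
tcp_pos: [0.5501, -0.0965, 0.1375]
orientation: [1.059, 2.956, 0.006]
contact_force: [2.5, 12.3, 5.8]
opening: 0.013
```

Run:
```python
from h import *
L=np.array([.538,.1025])
to(L,.136,.46)
```

```text
t 7.225 tcp [ 0.5501 -0.0965  0.1375] yaw 140.58 knobval 0.747 tilt -0.99999 | shift [0.1357 0.1461 0.002 ] spin -0.287 F [ 2.5 12.3  5.8] T [ 2.29 -0.38 -0.14] op 0.013
```

The lateral forces suggest both knob axes sit about 3 mm farther in +x. I'll correct for that.

```bash
sed -i 's/^L=.*/L=np.array([.541,.102]);Rk=np.array([.5527,-.0972]);PH=3.4/' h.py
python3 - <<'E'
from h import *
to(L,.192,.46)
E
```

```text
t 7.225 tcp [ 0.5501 -0.0965  0.1375] yaw 140.58 knobval 0.747 tilt -0.99999 | shift [ 0.1331  0.1478 -0.054 ] spin -0.287 F [ 2.5 12.3  5.8] T [ 2.29 -0.38 -0.14] op 0.013
```

Call:
send_rows(
  plan=[
    [60, [0, 0, 0], 0],
    [60, [0, 0, 0], 0],
    [60, [0, 0, -0.02], 0],
    [60, [0, 0, -0.054], 0],
    [60, [0.033, 0.037, -0.054], -0.07],
    [60, [0.066, 0.074, -0.054], -0.14],
    [60, [0.1, 0.111, -0.054], -0.21],
    [60, [0.133, 0.148, -0.054], -0.287],
    [60, [0.133, 0.148, -0.054], -0.287],
    [60, [0.133, 0.148, -0.054], -0.287],
  ],
)

```text
t: 8.48
tcp_pos: [0.5405, 0.0993, 0.1903]
orientation: [0.628, 3.078, -0.001]
contact_force: [-0.4, -0.9, 0.4]
opening: 0.0511
```

Run:
```python
from h import *
to(L,.136,.46)
f=robot.grab_frame("wrist");cv2.imwrite("pics/e_wrist.png",f["frame"][:,:,::-1])
```

```text
t 8.475 tcp [0.5405 0.0993 0.1903] yaw 156.92 knobval 0.462 tilt -1.0 | shift [0.0006 0.0027 0.0543] spin -0.002 F [-0.4 -0.9  0.4] T [0.04 0.05 0.02] op 0.0511
```

View pics/e_wrist.png

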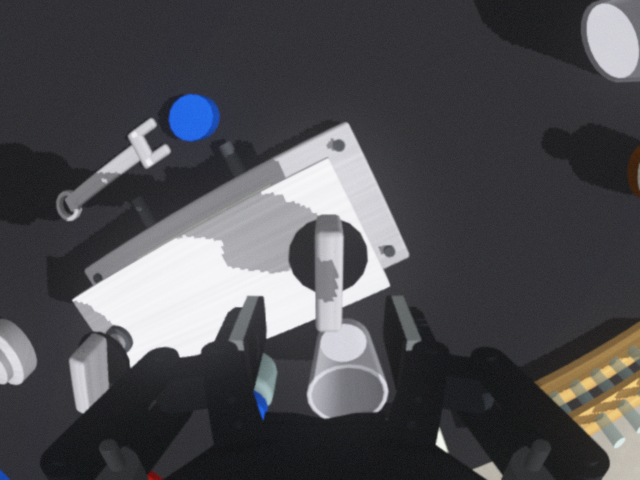

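The left bar is at (328,272), centred over its disc at (327,256). I'll compute the bar's centre from the wrist fisheye view as a check.

```bash
cat >> h.py <<'E'
def wray(f,uv,z):
    K,R,t=np.array(f["intrinsics"]),np.array(f["R"]),np.array(f["t"])
    p=np.array(uv,float)-K[:2,2]; r=np.hypot(*p); th=r/K[0,0]
    d=R.T@np.array([*(p/r*np.sin(th)),np.cos(th)]); o=-R.T@t
    return o+d*(z-o[2])/d[2]
E
python3 - <<'E'
from h import *
f=robot.grab_frame("wrist")
im=f["frame"][200:340,280:390,::-1];cv2.imwrite("pics/e2.png",cv2.resize(im,None,fx=4,fy=4,interpolation=cv2.INTER_CUBIC))
E
```

```text
(no output)
```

View pics/e2.png

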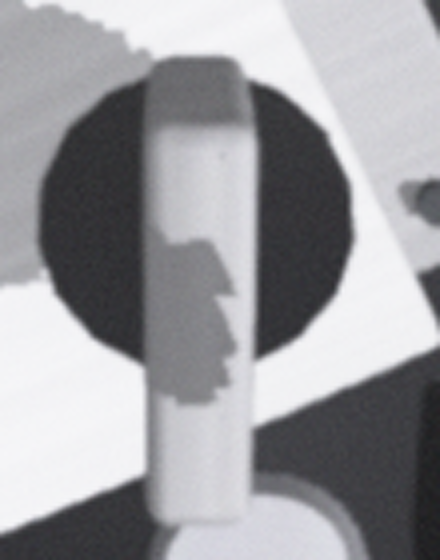

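Run:
```python
from h import *
f=robot.grab_frame("wrist")
Z=lambda u,v:(280+u/4,200+v/4)
P=np.array([wray(f,Z(*p),.152) for p in [(147,125),(253,125),(250,523),(150,523)]])
print(P.round(4).tolist(),P.mean(0), np.linalg.norm((P[0]+P[1]-P[2]-P[3])/2),np.linalg.norm(P[0]-P[1]))
D=np.array([wray(f,Z(*p),.114) for p in [(38,218),(354,218)]]);print(D,D.mean(0),np.linalg.norm(D[0]-D[1]))
to(P.mean(0)[:2],.136,.46)
```

```text
[[0.513, 0.1083, 0.152], [0.5179, 0.1197, 0.152], [0.5683, 0.0989, 0.152], [0.5631, 0.0868, 0.152]] [0.540554   0.10342554 0.152     ] 0.054536462976747246 0.012430797914945151
[[0.53008026 0.08245929 0.114     ]
 [0.54841468 0.12532967 0.114     ]] [0.53924747 0.10389448 0.114     ] 0.046626392668119514
t 8.625 tcp [0.5406 0.0989 0.1903] yaw 156.87 knobval 0.463 tilt -1.0 | shift [0.0018 0.0042 0.0543] spin -0.003 F [ 0.4 -0.4  0.3] T [ 0.04 -0.02  0.  ] op 0.0513
```

Call:
send_rows(
  plan=[
    [60, [0.001, 0.003, 0.03], 0],
    [60, [0.001, 0.003, 0.054], 0],
    [60, [0.001, 0.003, 0.054], 0],
    [0, [0.001, 0.003, 0.054], 0],
    [0, [0.001, 0.003, 0.054], 0],
    [0, [0.001, 0.003, 0.054], 0],
    [0, [0.001, 0.003, 0.054], 0],
    [0, [0.001, 0.003, 0.054], 0],
  ],
)

```text
t: 9.62
tcp_pos: [0.5405, 0.1019, 0.1375]
orientation: [0.628, 3.077, -0.003]
contact_force: [-6.4, -8.7, 16.9]
opening: 0.013
```

Run:
```python
from h import *
to(L,.136,1.1)
```

```text
t 9.625 tcp [0.5405 0.1019 0.1375] yaw 156.92 knobval 0.462 tilt -1.0 | shift [-0.0004  0.0003  0.0015] spin 0.638 F [-6.4 -8.7 16.9] T [-1.8   1.36  0.02] op 0.013
```

Call:
send_rows(
  plan=[
    [0, [0, -0.001, 0], 0.12],
    [0, [0, -0.001, 0], 0.26],
    [0, [0, -0.001, 0], 0.4],
    [0, [0, -0.001, 0], 0.53],
    [0, [0, -0.001, 0], 0.62],
    [0, [0, -0.001, 0], 0.64],
  ],
)

```text
t: 10.38
tcp_pos: [0.5407, 0.1019, 0.1375]
orientation: [1.566, 2.722, 0.0]
contact_force: [-2.0, -3.0, 10.2]
opening: 0.0129
```

Run:
```python
from h import *
to(Rk,.192,.745)
```

```text
t 10.375 tcp [0.5407 0.1019 0.1375] yaw 120.18 knobval 1.103 tilt -1.0 | shift [-0.1782 -0.0896 -0.0544] spin -0.358 F [-2.  -3.  10.2] T [-0.78  0.3   0.07] op 0.0129
```

Call:
send_rows(
  plan=[
    [60, [0, 0, 0], 0],
    [60, [0, 0, 0], 0],
    [60, [0, 0, -0.02], 0],
    [60, [0, 0, -0.054], 0],
    [60, [-0.045, -0.022, -0.054], -0.09],
    [60, [-0.09, -0.045, -0.054], -0.18],
    [60, [-0.135, -0.067, -0.054], -0.27],
    [60, [-0.178, -0.09, -0.054], -0.358],
    [60, [-0.178, -0.09, -0.054], -0.358],
    [60, [-0.178, -0.09, -0.054], -0.358],
  ],
)

```text
t: 11.62
tcp_pos: [0.5524, -0.0961, 0.1904]
orientation: [-1.054, -2.959, -0.001]
contact_force: [-0.4, 0.8, -0.0]
opening: 0.0511
```

Run:
```python
from h import *
to(Rk,.137,.747)
f=robot.grab_frame("wrist");cv2.imwrite("pics/g_wrist.png",f["frame"][:,:,::-1])
```

```text
t 11.625 tcp [ 0.5524 -0.0961  0.1904] yaw 140.81 knobval 0.743 tilt -1.0 | shift [-0.0009 -0.0007  0.0534] spin 0.004 F [-0.4  0.8 -0. ] T [-0.05  0.02 -0.  ] op 0.0511
```

View pics/g_wrist.png

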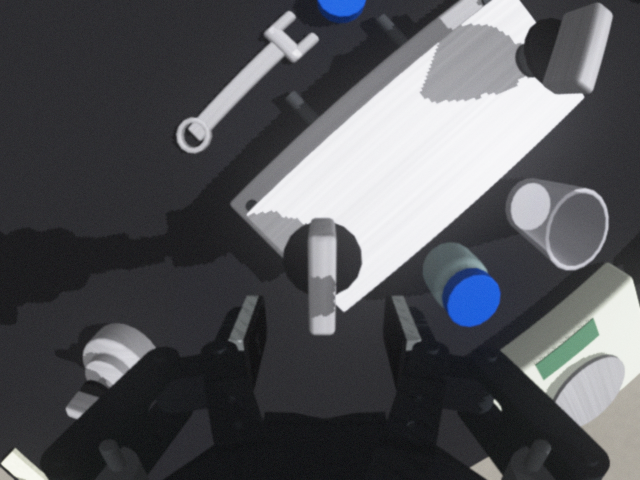

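The right bar is at (321,276), about 1.5 mm to the left of the pad centre. I'll correct for that and grip.

Call:
send_rows(
  plan=[
    [60, [-0.001, -0.0015, 0.03], 0],
    [60, [-0.001, -0.0015, 0.053], 0],
    [60, [-0.001, -0.0015, 0.053], 0],
    [0, [-0.001, -0.0015, 0.053], 0],
    [0, [-0.001, -0.0015, 0.053], 0],
    [0, [-0.001, -0.0015, 0.053], 0],
    [0, [-0.001, -0.0015, 0.053], 0],
    [0, [-0.001, -0.0015, 0.053], 0],
  ],
)

```text
t: 12.68
tcp_pos: [0.5527, -0.0983, 0.1383]
orientation: [1.053, 2.958, 0.001]
contact_force: [-1.9, 1.6, 8.2]
opening: 0.013
```

Run:
```python
from h import *
to(Rk,.137,1.45)
```

```text
t 12.675 tcp [ 0.5527 -0.0983  0.1383] yaw 140.82 knobval 0.743 tilt -1.0 | shift [0.0007 0.0009 0.0013] spin 0.707 F [-1.9  1.6  8.2] T [ 0.29  0.28 -0.1 ] op 0.013
```

Call:
send_rows(
  plan=[
    [0, [0, 0, 0], 0.12],
    [0, [0, 0, 0], 0.26],
    [0, [0, 0, 0], 0.4],
    [0, [0, 0, 0], 0.54],
    [0, [0, 0, 0], 0.66],
    [0, [0, 0, 0], 0.7],
    [0, [0, 0, 0], 0.7],
  ],
)

```text
t: 13.55
tcp_pos: [0.5526, -0.0983, 0.1383]
orientation: [2.004, 2.418, 0.002]
contact_force: [-1.2, 1.2, 7.9]
opening: 0.0127
```

```bash
sed -i 's/^L=.*/L=np.array([.5407,.1019]);Rk=np.array([.5527,-.098]);PH=3.4/' h.py
python3 - <<'E'
from h import *
to(L,.192,1.1)
E
```

```text
t 13.55 tcp [ 0.5526 -0.0983  0.1383] yaw 100.68 knobval 1.444 tilt -1.0 | shift [ 0.1989  0.0255 -0.0537] spin -0.344 F [-1.2  1.2  7.9] T [ 0.15  0.38 -0.16] op 0.0127
```

Right is now at about 1.44 with very little force. I'll go back to the left knob.

Call:
send_rows(
  plan=[
    [60, [0, 0, 0], 0],
    [60, [0, 0, 0], 0],
    [60, [0, 0, -0.02], 0],
    [60, [0, 0, -0.053], 0],
    [60, [0.05, 0.006, -0.053], -0.09],
    [60, [0.1, 0.013, -0.053], -0.18],
    [60, [0.15, 0.019, -0.053], -0.27],
    [60, [0.199, 0.0255, -0.053], -0.342],
    [60, [0.199, 0.0255, -0.053], -0.342],
    [60, [0.199, 0.0255, -0.053], -0.342],
  ],
)

```text
t: 14.8
tcp_pos: [0.5403, 0.101, 0.1903]
orientation: [1.565, 2.724, -0.001]
contact_force: [0.5, -0.6, -0.2]
opening: 0.0512
```

Run:
```python
from h import *
to(L,.137,1.1)
f=robot.grab_frame("wrist");cv2.imwrite("pics/i_wrist.png",f["frame"][:,:,::-1])
```

```text
t 14.8 tcp [0.5403 0.101  0.1903] yaw 120.26 knobval 1.102 tilt -1.0 | shift [0.0006 0.0008 0.0533] spin -0.002 F [ 0.5 -0.6 -0.2] T [ 0.02 -0.01  0.03] op 0.0512
```

View pics/i_wrist.png

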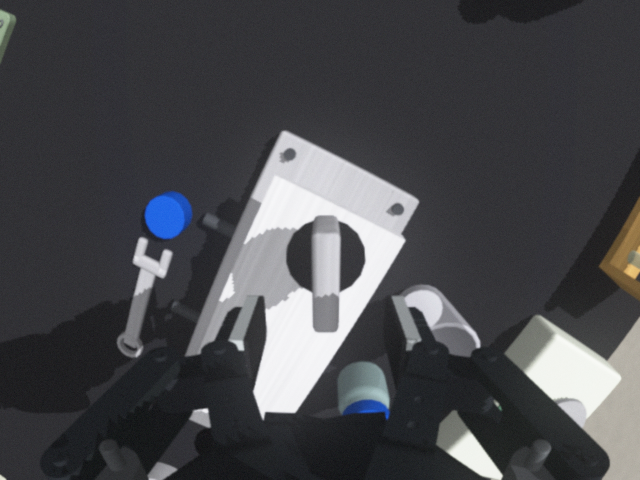

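The left bar is at (326,273), aligned with the pads and centred to within about 1 mm. I'll grip it.

Call:
send_rows(
  plan=[
    [60, [0.0005, 0.0008, 0.03], 0],
    [60, [0.0005, 0.0008, 0.053], 0],
    [60, [0.0005, 0.0008, 0.053], 0],
    [0, [0.0005, 0.0008, 0.053], 0],
    [0, [0.0005, 0.0008, 0.053], 0],
    [0, [0.0005, 0.0008, 0.053], 0],
    [0, [0.0005, 0.0008, 0.053], 0],
    [0, [0.0005, 0.0008, 0.053], 0],
  ],
)

```text
t: 15.85
tcp_pos: [0.5406, 0.1021, 0.1384]
orientation: [1.564, 2.724, -0.001]
contact_force: [-6.7, -2.9, 12.5]
opening: 0.013
```

Call:
send_rows(
  plan=[
    [0, [0, 0, 0], 0.12],
    [0, [0, 0, 0], 0.26],
    [0, [0, 0, 0], 0.4],
    [0, [0, 0, 0], 0.5],
    [0, [0, 0, 0], 0.56],
    [0, [0, 0, 0], 0.56],
  ],
)

```text
t: 16.6
tcp_pos: [0.5409, 0.1021, 0.1384]
orientation: [2.257, 2.184, 0.001]
contact_force: [-3.3, -2.8, 10.3]
opening: 0.0132
```

Run:
```python
from h import *
to(L,.137,1.7)
```

```text
t 16.6 tcp [0.5409 0.1021 0.1384] yaw 88.13 knobval 1.663 tilt -1.0 | shift [-0.0002 -0.0002  0.0014] spin 0.037 F [-3.3 -2.8 10.3] T [-0.72  0.61 -0.12] op 0.0132
```

Call:
send_rows(
  plan=[
    [0, [0, 0, 0], 0.03],
    [0, [0, 0, 0], 0.05],
    [0, [0, 0, 0], 0.05],
  ],
)

```text
t: 16.98
tcp_pos: [0.5409, 0.1021, 0.1384]
orientation: [2.309, 2.129, 0.001]
contact_force: [-3.0, -4.0, 10.7]
opening: 0.0128
```

Run:
```python
from h import *
to(L,.137,1.7)
```

```text
t 16.975 tcp [0.5409 0.1021 0.1384] yaw 85.36 knobval 1.711 tilt -1.0 | shift [-0.0002 -0.0002  0.0014] spin -0.011 F [-3.  -4.  10.7] T [-0.92  0.59  0.61] op 0.0128
```

Call:
send_rows(
  plan=[
    [0, [0, 0, 0], 0.02],
    [0, [0, 0, 0], 0.02],
  ],
)

```text
t: 17.23
tcp_pos: [0.5409, 0.1021, 0.1384]
orientation: [2.329, 2.107, 0.001]
contact_force: [-3.3, -5.0, 11.3]
opening: 0.013
```

Run:
```python
from h import *
to(Rk,.192,1.443)
```

```text
t 17.225 tcp [0.5409 0.1021 0.1384] yaw 84.27 knobval 1.73 tilt -1.0 | shift [-0.1979  0.0318 -0.0534] spin -0.287 F [-3.3 -5.  11.3] T [-1.08  0.54  1.28] op 0.013
```

The moment reached 1.28 N·m, so the left knob is firmly on its stop at about 1.70. I'll move to the right knob.

Call:
send_rows(
  plan=[
    [60, [0, 0, 0], -0.02],
    [60, [0, 0, 0], -0.02],
    [60, [0, 0, -0.02], -0.02],
    [60, [0, 0, -0.053], -0.02],
    [60, [-0.05, 0.008, -0.053], -0.09],
    [60, [-0.1, 0.016, -0.053], -0.18],
    [60, [-0.15, 0.024, -0.053], -0.26],
    [60, [-0.198, 0.032, -0.053], -0.287],
    [60, [-0.198, 0.032, -0.053], -0.287],
    [60, [-0.198, 0.032, -0.053], -0.287],
  ],
)

```text
t: 18.48
tcp_pos: [0.5526, -0.097, 0.1903]
orientation: [-2.005, -2.418, -0.001]
contact_force: [0.7, -0.1, 0.4]
opening: 0.0515
```

Run:
```python
from h import *
to(Rk,.137,1.443)
f=robot.grab_frame("wrist");cv2.imwrite("pics/j_wrist.png",f["frame"][:,:,::-1])
```

```text
t 18.475 tcp [ 0.5526 -0.097   0.1903] yaw 100.65 knobval 1.444 tilt -1.0 | shift [-0.001  -0.0001  0.0533] spin -0.001 F [ 0.7 -0.1  0.4] T [-0.01 -0.02  0.01] op 0.0515
```

View pics/j_wrist.png

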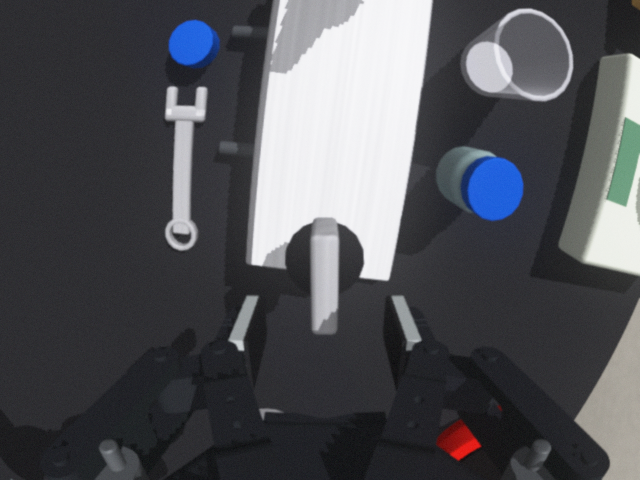

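The right bar is at (325,275), centred between the pads and aligned. I'll grip it and turn it home.

Call:
send_rows(
  plan=[
    [60, [-0.001, 0, 0.03], 0],
    [60, [-0.001, 0, 0.053], 0],
    [60, [-0.001, 0, 0.053], 0],
    [0, [-0.001, 0, 0.053], 0],
    [0, [-0.001, 0, 0.053], 0],
    [0, [-0.001, 0, 0.053], 0],
    [0, [-0.001, 0, 0.053], 0],
    [0, [-0.001, 0, 0.053], 0],
  ],
)

```text
t: 19.52
tcp_pos: [0.5528, -0.0986, 0.1384]
orientation: [2.005, 2.418, 0.001]
contact_force: [-4.0, 1.5, 10.4]
opening: 0.0129
```

Call:
send_rows(
  plan=[
    [0, [0, 0, 0], 0.1],
    [0, [0, 0, 0], 0.2],
    [0, [0, 0, 0], 0.25],
    [0, [0, 0, 0], 0.27],
    [0, [0, 0, 0], 0.27],
  ],
)

```text
t: 20.15
tcp_pos: [0.5527, -0.0986, 0.1384]
orientation: [2.312, 2.126, 0.0]
contact_force: [-5.8, 0.2, 10.3]
opening: 0.0126
```

Run:
```python
from h import *
to(Rk,.137,1.7)
```

```text
t 20.15 tcp [ 0.5527 -0.0986  0.1384] yaw 85.22 knobval 1.714 tilt -1.0 | shift [ 0.0006 -0.0001  0.0014] spin -0.014 F [-5.8  0.2 10.3] T [0.   1.1  0.72] op 0.0126
```

Call:
send_rows(
  plan=[
    [0, [0, 0, 0], 0.015],
    [0, [0, 0, 0], 0.015],
  ],
)

```text
t: 20.4
tcp_pos: [0.5527, -0.0986, 0.1384]
orientation: [2.327, 2.11, 0.0]
contact_force: [-5.6, -0.4, 11.8]
opening: 0.013
```

Run:
```python
from h import *
to(L,.24,1.7)
```

```text
t 20.4 tcp [ 0.5527 -0.0986  0.1384] yaw 84.41 knobval 1.728 tilt -1.0 | shift [ 0.1983 -0.0315 -0.1017] spin -0.028 F [-5.6 -0.4 11.8] T [-0.09  1.08  1.26] op 0.013
```

Right is on its stop too, at 1.26 N·m. I'll release and retreat to check.

Call:
send_rows(
  plan=[
    [60, [0, 0, 0], -0.02],
    [60, [0, 0, 0], -0.02],
    [60, [0, 0, -0.02], -0.02],
    [60, [0, 0, -0.06], -0.02],
    [60, [0, 0, -0.11], -0.02],
    [60, [-0.05, 0, -0.11], -0.02],
    [60, [-0.1, 0.04, -0.11], -0.02],
    [60, [-0.15, 0.08, -0.11], -0.02],
    [60, [-0.2, 0.1, -0.11], -0.02],
    [60, [-0.25, 0.1, -0.11], -0.02],
  ],
)

```text
t: 21.65
tcp_pos: [0.628, -0.3587, 0.2464]
orientation: [-2.307, -2.132, -0.001]
contact_force: [-0.1, -0.7, -0.5]
opening: 0.0513
```

Run:
```python
from h import *
to(L,.24,1.7)
f=robot.grab_frame("top");cv2.imwrite("pics/k_top.png",f["frame"][:,:,::-1])
g=robot.grab_frame("scene");cv2.imwrite("pics/k_sc.png",cv2.resize(g["frame"][170:370,230:440,::-1],None,fx=2.9,fy=2.9,interpolation=cv2.INTER_CUBIC))
```

```text
t 21.65 tcp [ 0.628  -0.3587  0.2464] yaw 85.48 knobval 1.709 tilt -1.0 | shift [ 0.4523 -0.1233  0.0069] spin -0.009 F [-0.1 -0.7 -0.5] T [ 0.04  0.06 -0.02] op 0.0513
```

View pics/k_top.png

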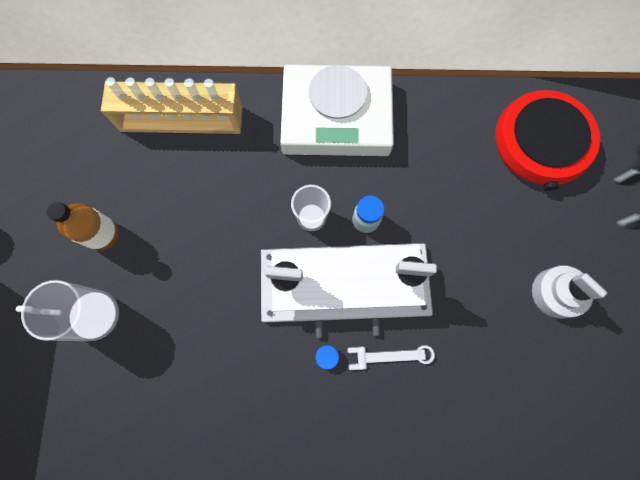

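View pics/k_sc.png

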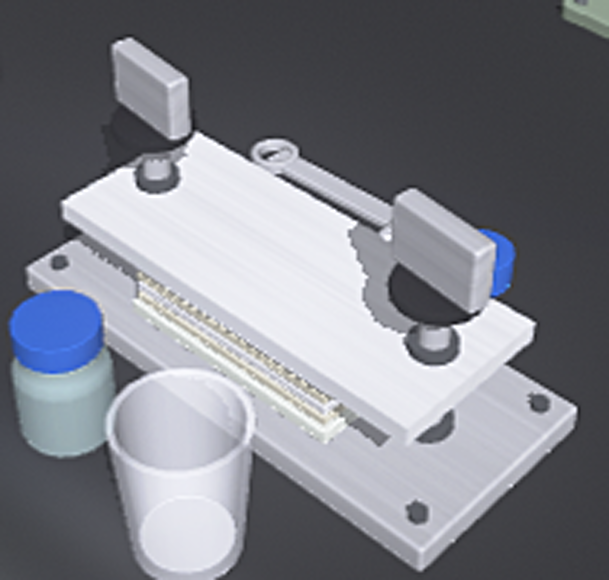

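Both bars now lie along the plate, at (284,272) and (417,268), and the plate sits on the cassette stack. Nothing else has moved. I'll take one numeric check of the bar angles.

Run:
```python
from h import *
f=robot.grab_frame("top")
a=f["frame"][250:295,255:445,::-1];cv2.imwrite("pics/l.png",cv2.resize(a,None,fx=4.2,fy=4.2,interpolation=cv2.INTER_CUBIC))
```

```text
(no output)
```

View pics/l.png

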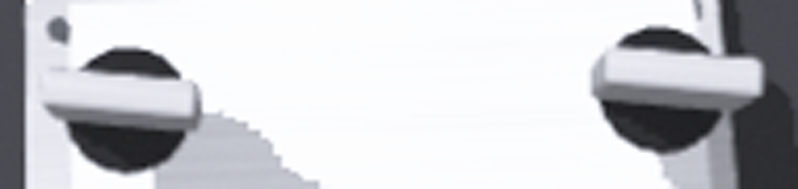

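Run:
```python
from h import *
f=robot.grab_frame("top")
Z=lambda u,v:(255+u/4.2,250+v/4.2)
for a,b in [((45,91),(196,104+3)),((606,74),(762,82))]:
    pass
for n,a,b in [("L",(50,70),(195,82)),("R",(612,50),(760,60)),]:
    A,B=ray(f,Z(*a),.152),ray(f,Z(*b),.152);d=B-A
    w=np.degrees(np.arctan2(d[1],d[0]));print(n,np.linalg.norm(d),"world ang",w,"value",np.radians(PH-w))
g=robot.grab_frame("scene")
# plate near corner bottom / top edges
Q=lambda u,v:(230+u/2.9,170+v/2.9)
for z in(.0705,.084):
  A,B,C=[ray(g,Q(*p),z) for p in[(63,206),(408,420),(533,325)]];print(z,np.linalg.norm(A-B),np.linalg.norm(B-C))
robot.close_job()
```

```text
L 0.051409173424580956 world ang -93.61080011796152 value 1.693157872052532
R 0.052051702034359715 world ang -92.78223094606103 value 1.6786966119223456
0.0705 0.24269728103935018 0.09313750314655914
0.084 0.2356954590452844 0.09045048409463091
the job is handed in; nothing more can be done
```

The holder is closed: both knobs are at their stops and the clamp plate is down on the cassettes. I handed the job in with the robot clear of everything.

- **How I turned them:** I alternated left and right, with three turns per knob: L 0.04→0.46, R 0.18→0.75, L→1.10, R→1.44, L→1.70, R→1.70. The largest lead was about 0.36 rad, against the limit of 1.05. Simulated time was about 22 s of the 61 s allowed.
- **Stops:** turning slightly past 1.70, the twisting moment rose to 1.28 N·m (left) and 1.26 N·m (right). Knob friction alone is about 0.1 N·m.
- **Final top view:** bar edges picked by hand gave about 1.69 (left) and 1.68 (right), a little under 1.70. The difference is within the precision of picking those edges.
- **Plate:** the scene view shows it resting on the cassettes. Measuring its edges at the closed height gave 243 x 93 mm against the known 250 x 100 mm. At the raised height they came out smaller, about 236 x 90 mm, so the closed height fits better, but this is only a rough check.
- **Forces and surroundings:** the contact forces I read stayed below about 20 N, and no loose item had moved in the final views.
- **First estimate off:** my first knob positions were about 3 mm out, which gave a 12 N sideways force on the early grips. I corrected this from the force readings and wrist views.

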